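# Index the fruit stand one hole on and load the next well

### The arm

A 6-joint arm with a two-finger parallel gripper is mounted at the origin on a cart in front of the work surface, level with it; the furniture and walls round the work are solid. World frame = base frame: x ahead of the robot, y to its left, z up, the work surface at z = 0. Lengths are in mm, angles in degrees, forces in N, time in s.
With the tool pointing down it reaches from about 300 to 850 mm from the base axis. Payload 4.2 kg.
Tool frame: the origin (TCP) lies midway between the tips of the shut fingers; the grasp point (between the pads) lies 19 mm behind it; z points along the fingers, y is the direction in which the jaws open and shut (so a half turn about z gives the same grasp; the last joint's range is limited). The gripper opens to 91 mm and grips with 3 to 60 N. Pads are 32 mm wide; open, the fingers measure 118 mm over their backs; the gripper's body (76 mm by 178 mm) begins 60 mm behind the grasp point.
Start: joints at [66.406, 18.312, 89.639, -0, 72.044, -1.146], TCP at [219.569, 531.444, 213.976] pointing down, gripper open.
Joint ranges: [-177.97, 177.97], [-48.28, 115.42], [12.27, 149.76], [-77.06, 257.06], [2.81, 150.46], [-146.56, 146.56]. Speed limits (degrees/s): [147.25, 147.25, 180, 180, 180, 180].

### API

Orientations are given as [roll, pitch, yaw] about the fixed x, y, z axes, in that order (R = Rz(yaw) Ry(pitch) Rx(roll)).
In Python, from workcell import env gives the robot as it stands.
- The arm moves only by the shell command python3 -m jog 'ROWS' [FORCE]. ROWS is JSON, a list of rows, each an object of numbers: "dx", "dy", "dz": the shift along the world's x, y, z in m; "wx", "wy", "wz": the turn, a rotation vector about the world's x, y, z in rad; "grip": the gripper's target within -1 to 1 (shut at 1, half-way at 0, fully open at -1). In form: [{"dx": .., "dy": .., "dz": .., "wx": .., "wy": .., "wz": .., "grip": ..}, ...]. A call has 1 to 10 rows; each row shifts and turns the commanded pose from where the row before left it; what a row does not reach is not made up. A row lasts 1/10 s, in which the tool goes at most 50 mm and 8.59 degrees, less where a joint would pass 70% of its speed; a pose out of reach is approached as far as the arm can. A call with a gripper value outside its range is refused whole. The fingers move at their own pace and stop on an object; FORCE is the grip in N (left out, the last holds). Time passes only in rows, so rows that do not move let the fingers close. It gives the time, the measured TCP pose, the force and the opening at its end, in the units of the state.
- env.state(): the state, without advancing time (a new reading comes with each control period).
- env.grab_frame(name): name is "scene" or "top"; returns the picture (480x640x3 uint8, red, green, blue); there is no depth.
- env.get_calibration(name): a dict with "fx", "fy", "cx", "cy" (pixels), "R" (3x3) and "t" (3): a world point X has camera coordinates R X + t. Camera axes: x right, y down, z forward; pixel columns grow to the right and rows downward; lengths in mm; the calibration is good to about 2 mm. A picture is of the moment at which its call begins. get_calibration takes no time and is no camera call.
- env.job_done(): hands the job in, once; it reports no verdict.
The state is a dict: "time_s": time; "qpos": joint angles; "qvel": joint speeds; "effort": joint torques, N m; "ee_pos": TCP position; "ee_rot": TCP orientation; "force": force on the tool from outside, world axes, zero at the start; "torque": the same for the moment, N m; "gripper_width": finger opening in mm.
Only numpy, scipy, OpenCV 4.12 (cv2) and the standard library are available. Lean on these libraries where they do the work, as an engineer would, in place of code of your own. Each camera call takes 0.05 s, during which the arm holds its last target. There are 200 camera calls.

### The job

Turn the tray of the fruit stand on by one hole, anticlockwise seen from above: pull up the sprung black knob on its arm, swing the arm round to the next hole and let the pin drop fully home in it. Then set the loose fig gently into the empty well that now stands at the pointer. Keep the fruit that is already on the tray in its wells and leave the other things on the table where they are.

Things in the scene. Friction and masses are not known exactly. Their poses are not given: they have to be found in the camera images.
- stand: fixed base of the fruit stand: flat round aluminium index plate 336 mm across, top 20 mm above the table, six dark holes (16 mm wide) 150 mm from the centre. Origin: on the tray's turning axis at table height; z up; yaw varies. In its frame the holes lie at 0, 60, 120, 180, -120, -60 degrees (from x towards y), the pointer at 150
- carousel (a joint): turn of the steel tray about the upright axis through the stand's origin, rad, growing anticlockwise from above. Starts at 0 (pin in the hole at -120 degrees); one hole on is 1.047. Disc 254 mm across, top 38 mm above the table, six wells 85 mm from the axis, 60 degrees apart, and a flat arm, midway between two wells, that carries the pin. Turns easily (0.03 N m) with the pin out
- index_pin (a joint): lift of the sprung pin and its black knob at the arm's end, m: 0 = fully home in a hole, 0.022 = highest. The pin is 12 mm thick, round-ended, and reaches 15 mm into its hole: the tray turns only when it is lifted more than that. Pulling takes about 4 N at first, 7 N at 18 mm; let go, it springs down, but goes home only over a hole
- knob (a point): middle of the black cylindrical pull knob: 30 mm across, 37 mm high, axis upright, 150 mm from the turning axis; with the pin home this point is 88 mm above the table and the knob spans heights 70 to 107 mm. A 26 mm wide housing stands below it up to 67 mm. It rises with the pin and travels with the arm
- pointer (a point): tip of the small dark fixed pointer on the rim of the stand, 128 mm from the axis, 35 mm above the table, pointing inwards at the well in the loading place
- empty_well (a point): centre of the floor of the empty well that comes to the pointer when the tray has been turned one hole on (it starts 60 degrees clockwise of the pointer; it turns with the tray). Wells: round, 72 mm wide inside, ring wall 4 mm thick and 10 mm high, floor 38 mm above the table
- well_a (a point): centre of the floor of the well that stands at the pointer at the start; holds a half fig; turns with the tray
- well_b (a point): centre of the floor of the next loaded well anticlockwise of well_a; holds the other half fig; turns with the tray
- well_c (a point): centre of the floor of the third loaded well, anticlockwise of well_b and 30 degrees from the arm; holds a whole fig; turns with the tray
- loose_fig: the loose whole fig, the only fruit that is not on the stand, standing on the table to the right of the stand; about 48 x 50 mm, 50 mm high, 45 g. Origin: centre of its underside; z up its stem
- fig_mid (a point): middle of the loose fig, 24 mm above its underside
- fig_half_a: half fig, cut face up, about 48 x 53 mm, 27 mm high, lying loose in well a of the tray. Origin: centre of its underside
- fig_half_b: half fig, cut face up, about 48 x 53 mm, 27 mm high, lying loose in well b of the tray. Origin: centre of its underside
- fig_whole: whole fig about 57 x 48 mm, 45 mm high, lying loose in well c of the tray. Origin: centre of its underside
- dial_timer: round off-white kitchen timer, 64 mm across, 44 mm high; bystander, right of the stand
- jar_lid: round metal jar lid lying flat, 71 mm across, 15 mm high; bystander, left
- thermometer: blue-handled probe thermometer lying flat, 209 mm long, 18 mm high; bystander, far right
- bench_scraper: bench scraper with a black handle lying flat, 169 mm long, 25 mm high; bystander, front left
There are look-alikes about, which are no part of the job. Leave any green, purple or white look-alike of the fig_half_b alone.

How it is judged (in metres and radians):
On the way, in this order (a step that is already met when the one before it is completed fails the run):
1. the index pin is pulled clear of its hole (value of joint index_pin above 0.012 m), for 0.1 s.
2. the pin is fully home in the next hole anticlockwise, before the fig is set in (value of joint index_pin below 0.003 m and value of joint carousel between 1.0072 and 1.0872 rad and horizontal distance between fig_mid and empty_well above 0.05 m), for 0.3 s.
3. the loose fig is in the empty well at the pointer (horizontal distance between fig_mid and empty_well below 0.02 m and z of fig_mid in the frame of empty_well between 0.01 and 0.035 m), for 0.2 s.
At the end, for the whole second after the job is handed in: Pin home (under 3 mm) one hole anticlockwise of the first (1.047 rad within 0.04); the loose fig still, in the well at the pointer (its middle within 20 mm of the well's centre, 10 to 35 mm above its floor); the three loaded pieces within 30 mm of their wells' centres (all of step 3 and value of joint index_pin below 0.003 m and value of joint carousel between 1.0072 and 1.0872 rad and distance between fig_half_a and well_a below 0.03 m and distance between fig_half_b and well_b below 0.03 m and distance between fig_whole and well_c below 0.03 m and linear speed of loose_fig below 0.02 m/s); the robot touches nothing.
It fails at once if a piece of fruit already on the tray leaves its well (over 40 mm from the well's centre) (distance between fig_half_a and well_a above 0.04 m or distance between fig_half_b and well_b above 0.04 m or distance between fig_whole and well_c above 0.04 m).
It fails at once if the fig is dropped or pressed hard on the stand (over 15 N) (contact force between loose_fig and stand above 15 N).
It fails at once if a bystander is moved by more than 40 mm (distance of any of dial_timer, jar_lid, thermometer, bench_scraper from where it was at the start of the episode above 0.04 m).
It also fails if it takes over 58 s, if anything falls off the work surface, if the arm or the gripper's body presses on something with over 40 N, if the wrist force passes 120 N, or if a joint passes its speed limit or range.

## Working session

There is one attempt and no reset: what is moved stays moved. The work goes in short steps, Python scripts to look and compute and a shell command to move; the robot and the scene stay as the last step left them, time stands still between calls to the robot, and variables do not carry over. Pictures are saved under pics/ and viewed, about 8 in all and at most 12, crops included, and the job is handed in when it is done.

```bash
mkdir -p pics; python3 - <<'E'
from workcell import env
import cv2
for n in("scene","top"):
    f=env.grab_frame(n); cv2.imwrite(f"pics/{n}0.png",f[:,:,::-1])
    c=env.get_calibration(n); print(n,c)
print(env.state())
E
```

```text
scene {'fx': 449.93116673288614, 'fy': 449.93116673288614, 'cx': 321.211116684764, 'cy': 234.97578608483775, 'R': array([[-0.69749179, -0.71652696, -0.00971245],
       [-0.4963082 ,  0.4928112 , -0.71471343],
       [ 0.51689784, -0.49368638, -0.69934997]]), 't': array([ 348.32487304,  359.36288634, 1178.01872005])}
top {'fx': 569.4635318306154, 'fy': 569.4635318306154, 'cx': 323.67713432991036, 'cy': 240.32885461419013, 'R': array([[-0.02163729, -0.99957442, -0.01956529],
       [-0.98762877,  0.02441063, -0.15489847],
       [ 0.15531015,  0.01597166, -0.98773664]]), 't': array([ -44.74428532,  572.96403814, 1399.99135901])}
{'time_s': 0.1, 'qpos': array([ 6.64040768e+01,  1.83466818e+01,  8.96996206e+01,  7.43577305e-05,
        7.20445097e+01, -1.14642266e+00]), 'qvel': array([ 0.0414822 , -0.0453658 , -0.112227  ,  0.02836756, -0.05796131,
       -0.06834367]), 'effort': array([ 4.13636199e-04, -4.13336599e+01, -2.32510078e+01,  7.30599090e-02,
        4.21839289e-02, -4.11038866e-05]), 'ee_pos': array([219.39462108, 531.00250875, 213.21597123]), 'ee_rot': array([-1.79909208e+02, -1.88760893e-03,  1.57550475e+02]), 'force': array([ 0.01007664, -0.78961109, -0.22122616]), 'torque': array([-0.04029667,  0.05989223, -0.02091257]), 'gripper_width': 90.93919217628522}
```

View pics/top0.png

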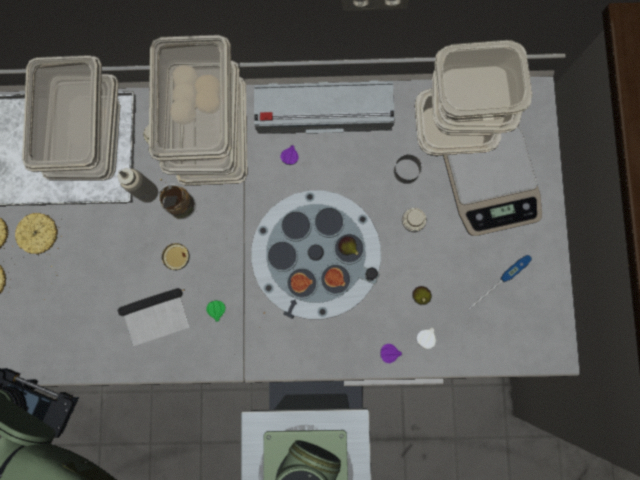

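View pics/scene0.png

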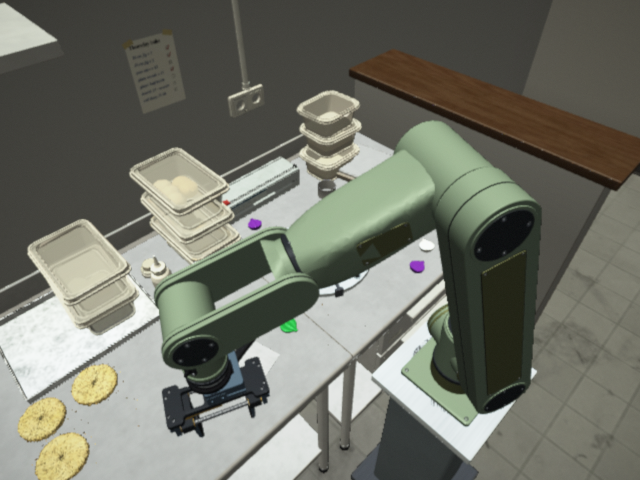

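The top view shows the stand centre near (316,254), the knob at (372,273), the pointer at (290,310) and the empty well to load at (281,256). Wells a, b and c are at (301,281), (336,278) and (348,247). Fig candidates off the stand:
- Olive at (422,295).
- White at (427,338).
- Purple at (391,353) and (290,155).
- Green at (216,310).

The olive one is the only real fig colour and stands right of the stand, so it is the loose fig. I'll measure and confirm it in a crop.

```bash
cat > h.py <<'E'
import numpy as np, cv2
from workcell import env
def ray(n,uv,z):
    c=env.get_calibration(n); R=np.array(c["R"]);t=np.array(c["t"])
    d=R.T@np.array([(uv[0]-c["cx"])/c["fx"],(uv[1]-c["cy"])/c["fy"],1]); o=-R.T@t
    return o+d*(z-o[2])/d[2]
def proj(n,X):
    c=env.get_calibration(n); p=np.array(c["R"])@np.array(X,float)+np.array(c["t"])
    return np.array([c["fx"]*p[0]/p[2]+c["cx"],c["fy"]*p[1]/p[2]+c["cy"]])
def blob(mask,box):
    x0,y0,x1,y1=box; m=mask[y0:y1,x0:x1].astype(np.uint8)
    n,l,s,c=cv2.connectedComponentsWithStats(m); 
    i=1+np.argmax(s[1:,4]); return c[i]+[x0,y0],s[i,2:5]
E
python3 - <<'E'
from h import *
im=cv2.imread("pics/top0.png"); g=cv2.cvtColor(im,cv2.COLOR_BGR2GRAY); hsv=cv2.cvtColor(im,cv2.COLOR_BGR2HSV)
P=[]
for u,v in [(310,197),(362,218),(322,311),(264,258),(271,220)]:
    c,s=blob(g<100,(u-7,v-7,u+8,v+8)); p=ray("top",c,20); P.append(p[:2]); print("hole",c.round(1),s,p.round(1))
P=np.array(P); A=np.c_[2*P,np.ones(len(P))]; x=np.linalg.lstsq(A,(P**2).sum(1),rcond=None)[0]
c=x[:2]; print("centre",c,"r",np.sqrt(x[2]+c@c)); print(np.degrees(np.arctan2(*(P-c).T[::-1])))
k,s=blob(g<60,(360,260,385,287)); print("knob",k,s,ray("top",k,100))
kk=ray("top",k,97)[:2]-c; print(np.hypot(*kk),np.degrees(np.arctan2(kk[1],kk[0])))
f,s=blob((hsv[...,1]>110),(405,278,440,312)); print("fig",f,s,ray("top",f,25), ray("top",f,0))
print("timer",ray("top",(414,219),44),"pointer",ray("top",(290,310),35),"hub",ray("top",(316,253),45))
cr=im[180:365,240:450]; cv2.imwrite("pics/crop.png",cv2.resize(cr,None,fx=3.2,fy=3.2,interpolation=cv2.INTER_CUBIC)[:600,:])
E
```

```text
hole [309.5 196.4] [ 6  6 31] [692.6 -23.   20. ]
hole [362.3 218.6] [ 6  6 29] [ 630.1 -158.9   20. ]
hole [322.1 311.4] [ 7  6 31] [393.7 -49.6  20. ]
hole [269.7 256.7] [ 4 14 47] [536.3  82.2  20. ]Traceback (most recent call last):
  File "<stdin>", line 5, in <module>
  File "h.py", line 13, in blob
    i=1+np.argmax(s[1:,4]); return c[i]+[x0,y0],s[i,2:5]
        ~~~~~~~~~^^^^^^^^^
    return _wrapfunc(a, 'argmax', axis=axis, out=out, **kwds)
    return bound(*args, **kwds)
ValueError: attempt to get argmax of an empty sequence
```

```bash
python3 - <<'E'
from h import *
im=cv2.imread("pics/top0.png"); g=cv2.cvtColor(im,cv2.COLOR_BGR2GRAY); hsv=cv2.cvtColor(im,cv2.COLOR_BGR2HSV)
P=[];c0=np.array([543.1,-36.3])
for a in (5.1,65.1,125.1,-174.9,-54.9):
    q=c0+150*np.array([np.cos(np.radians(a)),np.sin(np.radians(a))]); u,v=proj("top",[*q,20]).round().astype(int)
    c,s=blob(g<100,(u-6,v-6,u+7,v+7)); p=ray("top",c,20); P.append(p[:2]); print("hole",c.round(1),s,p.round(1))
P=np.array(P); A=np.c_[2*P,np.ones(len(P))]; x=np.linalg.lstsq(A,(P**2).sum(1),rcond=None)[0]
c=x[:2]; print("centre",c,"r",np.sqrt(x[2]+c@c)); print(np.degrees(np.arctan2(*(P-c).T[::-1])))
k,s=blob(g<60,(360,260,385,287)); print("knob",k,s,ray("top",k,100))
kk=ray("top",k,97)[:2]-c; print(np.hypot(*kk),np.degrees(np.arctan2(kk[1],kk[0])))
f,s=blob((hsv[...,1]>110),(405,278,440,312)); print("fig",f,s,ray("top",f,25), ray("top",f,0))
print("timer",ray("top",(414,219),44),"pointer",ray("top",(290,310),35),"hub",ray("top",(316,253),45))
cr=im[180:365,240:450]; cv2.imwrite("pics/crop.png",cv2.resize(cr,None,fx=3.2,fy=3.2,interpolation=cv2.INTER_CUBIC)[:600,:])
E
```

```text
hole [309.5 196.4] [ 6  6 31] [692.6 -23.   20. ]
hole [262.6 230.3] [ 6  6 29] [605.9 100.1  20. ]
hole [268.2 287.5] [ 6  6 28] [457.3  86.5  20. ]
hole [322.1 311.4] [ 7  6 31] [393.7 -49.6  20. ]
hole [362.3 218.6] [ 6  6 29] [ 630.1 -158.9   20. ]
centre [543.22033808 -36.43019024] r 150.08041119620668
[   5.14868238   65.3594012   124.9522011  -174.96852528  -54.63081139]
knob [371.04 273.64] [ 11  12 100] [ 478.91049716 -171.31831576  100.        ]
149.4890295566649 -115.35803437295516
fig [421.59903382 294.8647343 ] [ 17  17 207] [ 429.40366201 -301.78082313   25.        ] [ 430.82043225 -305.59747253    0.        ]
timer [ 621.02696647 -288.89184623   44.        ] pointer [398.53020435  30.39860128  35.        ] hub [539.73107545 -37.92271737  45.        ]
```

View pics/crop.png

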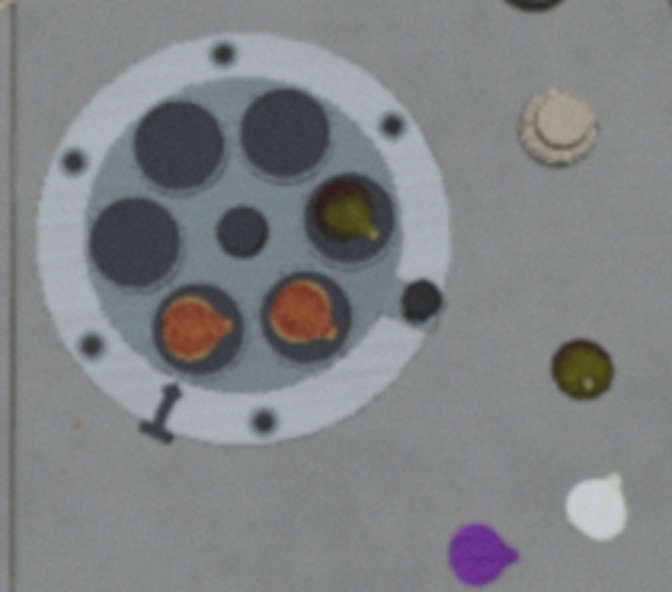

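The olive fig at (422,295) is confirmed as the loose one. The hole fit gives r = 150.1 mm, which matches the 150 given. Results (mm):
- Centre: (543.2, -36.4), yaw 5.15°.
- Knob: (480, -172.5).
- Next hole: (629.6, -159).
- Target well: (466, -0.7).
- Fig: (430, -302).

Next I move over the knob with the jaws tangential.

```bash
python3 -m jog '[{"dx":0.013,"dy":-0.035,"wz":-0.081,"grip":-1},{"dx":0.013,"dy":-0.035,"wz":-0.081,"grip":-1},{"dx":0.013,"dy":-0.035,"wz":-0.081,"grip":-1},{"dx":0.013,"dy":-0.035,"wz":-0.081,"grip":-1},{"dx":0.013,"dy":-0.035,"wz":-0.081,"grip":-1},{"dx":0.013,"dy":-0.035,"wz":-0.081,"grip":-1},{"dx":0.013,"dy":-0.035,"wz":-0.081,"grip":-1},{"dx":0.013,"dy":-0.035,"wz":-0.081,"grip":-1},{"dx":0.013,"dy":-0.035,"wz":-0.081,"grip":-1},{"dx":0.013,"dy":-0.035,"wz":-0.081,"grip":-1}]' 40
python3 -m jog '[{"dx":0.013,"dy":-0.035,"wz":-0.081,"grip":-1},{"dx":0.013,"dy":-0.035,"wz":-0.081,"grip":-1},{"dx":0.013,"dy":-0.035,"wz":-0.081,"grip":-1},{"dx":0.013,"dy":-0.035,"wz":-0.081,"grip":-1},{"dx":0.013,"dy":-0.035,"wz":-0.081,"grip":-1},{"dx":0.013,"dy":-0.035,"wz":-0.081,"grip":-1},{"dx":0.013,"dy":-0.035,"wz":-0.081,"grip":-1},{"dx":0.013,"dy":-0.035,"wz":-0.081,"grip":-1},{"dx":0.013,"dy":-0.035,"wz":-0.08,"grip":-1},{"grip":-1}]' 40
```

```text
invalid input
invalid input
```

```bash
python3 -m jog '[{"dx":0.013,"dy":-0.035,"dz":0,"wx":0,"wy":0,"wz":-0.081,"grip":-1}]' 40; echo; python3 -m jog '[{"dx":0.013,"dy":-0.035,"dz":0,"wx":0,"wy":0,"wz":-0.081,"grip":-1.0}]'; python3 -m jog --help | head -20
```

```text
time_s: 0.2
ee_pos: [231.9, 498.7, 213.0]
ee_rot: [179.9, -0.1, 153.0]
force: [0.2, -0.7, 0.1]
gripper_width: 91.2

time_s: 0.3
ee_pos: [245.4, 460.8, 213.1]
ee_rot: [-179.9, 0.0, 148.2]
force: [1.2, -0.1, 0.1]
gripper_width: 91.5invalid input: not JSON, or not a number
```

All keys are needed in every row.

```bash
python3 -m jog '[{"dx":0.013,"dy":-0.035,"dz":0,"wx":0,"wy":0,"wz":-0.081,"grip":-1},{"dx":0.013,"dy":-0.035,"dz":0,"wx":0,"wy":0,"wz":-0.081,"grip":-1},{"dx":0.013,"dy":-0.035,"dz":0,"wx":0,"wy":0,"wz":-0.081,"grip":-1},{"dx":0.013,"dy":-0.035,"dz":0,"wx":0,"wy":0,"wz":-0.081,"grip":-1},{"dx":0.013,"dy":-0.035,"dz":0,"wx":0,"wy":0,"wz":-0.081,"grip":-1},{"dx":0.013,"dy":-0.035,"dz":0,"wx":0,"wy":0,"wz":-0.081,"grip":-1},{"dx":0.013,"dy":-0.035,"dz":0,"wx":0,"wy":0,"wz":-0.081,"grip":-1},{"dx":0.013,"dy":-0.035,"dz":0,"wx":0,"wy":0,"wz":-0.081,"grip":-1},{"dx":0.013,"dy":-0.035,"dz":0,"wx":0,"wy":0,"wz":-0.081,"grip":-1},{"dx":0.013,"dy":-0.035,"dz":0,"wx":0,"wy":0,"wz":-0.081,"grip":-1}]'; python3 -m jog '[{"dx":0.013,"dy":-0.035,"dz":0,"wx":0,"wy":0,"wz":-0.081,"grip":-1},{"dx":0.013,"dy":-0.035,"dz":0,"wx":0,"wy":0,"wz":-0.081,"grip":-1},{"dx":0.013,"dy":-0.035,"dz":0,"wx":0,"wy":0,"wz":-0.081,"grip":-1},{"dx":0.013,"dy":-0.035,"dz":0,"wx":0,"wy":0,"wz":-0.081,"grip":-1},{"dx":0.013,"dy":-0.035,"dz":0,"wx":0,"wy":0,"wz":-0.081,"grip":-1},{"dx":0.013,"dy":-0.035,"dz":0,"wx":0,"wy":0,"wz":-0.081,"grip":-1},{"dx":0.013,"dy":-0.035,"dz":0,"wx":0,"wy":0,"wz":-0.081,"grip":-1},{"dx":0,"dy":0,"dz":0,"wx":0,"wy":0,"wz":0,"grip":-1}]'
```

```text
time_s: 1.3
ee_pos: [375.5, 109.9, 213.8]
ee_rot: [-180.0, -0.0, 101.7]
force: [0.8, 0.5, 0.0]
gripper_width: 91.2
time_s: 2.1
ee_pos: [467.8, -137.1, 213.4]
ee_rot: [179.9, 0.1, 69.1]
force: [-0.4, 0.3, -0.3]
gripper_width: 91.0
```

```bash
python3 -m jog '[{"dx":0.0124,"dy":-0.0354,"dz":0,"wx":0,"wy":0,"wz":-0.07,"grip":-1},{"dx":0,"dy":0,"dz":-0.035,"wx":0,"wy":0,"wz":0,"grip":-1},{"dx":0,"dy":0,"dz":-0.035,"wx":0,"wy":0,"wz":0,"grip":-1},{"dx":0,"dy":0,"dz":-0.02,"wx":0,"wy":0,"wz":0,"grip":-1},{"dx":0,"dy":0,"dz":0,"wx":0,"wy":0,"wz":0,"grip":-1}]'
python3 - <<'E'
from h import *
f=env.grab_frame("scene"); cv2.imwrite("pics/s1.png",cv2.resize(f[180:380,220:460,::-1],None,fx=3,fy=3))
print(proj("scene",[480,-172.5,100]))
E
```

```text
time_s: 2.6
ee_pos: [476.3, -167.4, 121.0]
ee_rot: [-179.6, 0.0, 65.4]
force: [-0.5, 1.4, 1.1]
gripper_width: 91.1
[363.7141188  223.94213584]
```

View pics/s1.png

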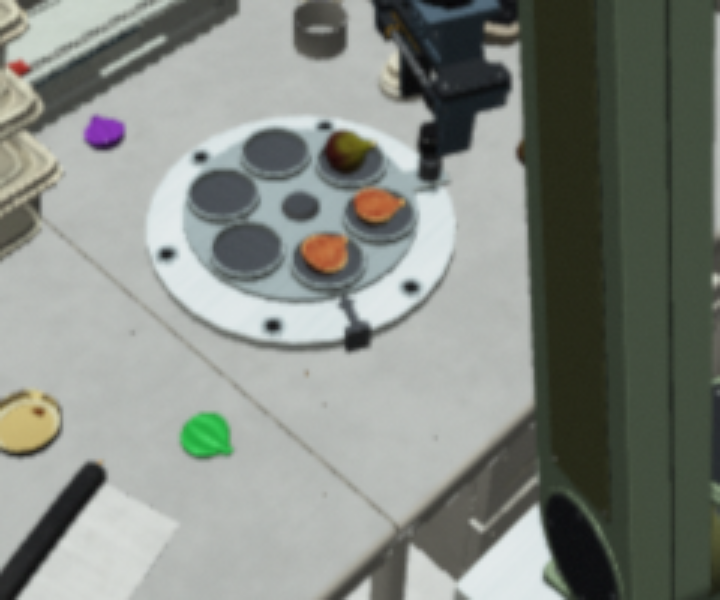

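The scene view shows the knob at about (363,227) full-frame, under the open jaws and matching the predicted (364,224). I correct the TCP, go down and close.

```bash
python3 -m jog '[{"dx":0.0038,"dy":-0.005,"dz":0,"wx":0,"wy":0,"wz":0,"grip":-1},{"dx":0,"dy":0,"dz":-0.023,"wx":0,"wy":0,"wz":0,"grip":-1},{"dx":0,"dy":0,"dz":-0.022,"wx":0,"wy":0,"wz":0,"grip":-1},{"dx":0,"dy":0,"dz":0,"wx":0,"wy":0,"wz":0,"grip":-1},{"dx":0,"dy":0,"dz":0,"wx":0,"wy":0,"wz":0,"grip":-1}]'; python3 -m jog '[{"dx":0,"dy":0,"dz":0,"wx":0,"wy":0,"wz":0,"grip":1},{"dx":0,"dy":0,"dz":0,"wx":0,"wy":0,"wz":0,"grip":1},{"dx":0,"dy":0,"dz":0,"wx":0,"wy":0,"wz":0,"grip":1},{"dx":0,"dy":0,"dz":0,"wx":0,"wy":0,"wz":0,"grip":1},{"dx":0,"dy":0,"dz":0,"wx":0,"wy":0,"wz":0,"grip":1},{"dx":0,"dy":0,"dz":0,"wx":0,"wy":0,"wz":0,"grip":1}]' 40
```

```text
time_s: 3.15
ee_pos: [483.8, -174.3, 80.3]
ee_rot: [179.9, -0.0, 65.4]
force: [0.4, -0.1, 0.8]
gripper_width: 90.9
time_s: 3.75
ee_pos: [482.8, -173.9, 79.0]
ee_rot: [180.0, 0.0, 65.4]
force: [-0.6, 1.1, -0.3]
gripper_width: 46.4
```

```bash
python3 -m jog '[{"dx":-0.001,"dy":0,"dz":0,"wx":0,"wy":0,"wz":0,"grip":1},{"dx":0,"dy":0,"dz":0,"wx":0,"wy":0,"wz":0,"grip":1},{"dx":0,"dy":0,"dz":0,"wx":0,"wy":0,"wz":0,"grip":1},{"dx":0,"dy":0,"dz":0,"wx":0,"wy":0,"wz":0,"grip":1},{"dx":0,"dy":0,"dz":0,"wx":0,"wy":0,"wz":0,"grip":1},{"dx":0,"dy":0,"dz":0,"wx":0,"wy":0,"wz":0,"grip":1}]' 40
```

```text
time_s: 4.35
ee_pos: [481.3, -173.8, 78.9]
ee_rot: [-179.9, 0.0, 65.4]
force: [-2.2, 0.8, 0.9]
gripper_width: 28.9
```

Gripped at about 29 mm on the 30 mm knob. Next is a 19 mm lift, less than the 22 mm stop.

```bash
python3 -m jog '[{"dx":0,"dy":0,"dz":0.007,"wx":0,"wy":0,"wz":0,"grip":1},{"dx":0,"dy":0,"dz":0.007,"wx":0,"wy":0,"wz":0,"grip":1},{"dx":0,"dy":0,"dz":0.005,"wx":0,"wy":0,"wz":0,"grip":1},{"dx":0,"dy":0,"dz":0,"wx":0,"wy":0,"wz":0,"grip":1},{"dx":0,"dy":0,"dz":0,"wx":0,"wy":0,"wz":0,"grip":1},{"dx":0,"dy":0,"dz":0,"wx":0,"wy":0,"wz":0,"grip":1}]' 40
```

```text
time_s: 4.95
ee_pos: [481.5, -173.9, 97.6]
ee_rot: [-180.0, 0.0, 65.4]
force: [-0.5, 0.0, -7.3]
gripper_width: 28.9
```

```bash
python3 - <<'E'
import numpy as np
a=np.radians(-114.6+np.arange(0,61,4)); p=150.3*np.c_[np.cos(a),np.sin(a)]
for d in np.diff(p,axis=0): print(d.round(1))
E
```

```text
[ 9.7 -4. ]
[ 9.9 -3.3]
[10.2 -2.6]
[10.3 -1.9]
[10.4 -1.2]
[10.5 -0.5]
[10.5  0.3]
[10.4  1. ]
[10.3  1.7]
[10.2  2.4]
[10.   3.1]
[9.8 3.8]
[9.5 4.5]
[9.1 5.1]
[8.8 5.8]
```

```bash
python3 -m jog '[{"dx":0.0097,"dy":-0.004,"dz":0,"wx":0,"wy":0,"wz":0.07,"grip":1},{"dx":0.0099,"dy":-0.0033,"dz":0,"wx":0,"wy":0,"wz":0.07,"grip":1},{"dx":0.0102,"dy":-0.0026,"dz":0,"wx":0,"wy":0,"wz":0.07,"grip":1},{"dx":0.0103,"dy":-0.0019,"dz":0,"wx":0,"wy":0,"wz":0.07,"grip":1},{"dx":0,"dy":0,"dz":0,"wx":0,"wy":0,"wz":0,"grip":1},{"dx":0,"dy":0,"dz":0,"wx":0,"wy":0,"wz":0,"grip":1}]'
```

```text
time_s: 5.55
ee_pos: [521.5, -185.5, 97.5]
ee_rot: [-180.0, -0.0, 81.3]
force: [-0.1, 0.5, -6.6]
gripper_width: 28.8
```

Forces stay at the spring load, so it is turning. Continuing.

```bash
python3 -m jog '[{"dx":0.0104,"dy":-0.0012,"dz":0,"wx":0,"wy":0,"wz":0.07,"grip":1},{"dx":0.0105,"dy":-0.0005,"dz":0,"wx":0,"wy":0,"wz":0.07,"grip":1},{"dx":0.0105,"dy":0.0003,"dz":0,"wx":0,"wy":0,"wz":0.07,"grip":1},{"dx":0.0104,"dy":0.001,"dz":0,"wx":0,"wy":0,"wz":0.07,"grip":1},{"dx":0.0103,"dy":0.0017,"dz":0,"wx":0,"wy":0,"wz":0.07,"grip":1},{"dx":0.0102,"dy":0.0024,"dz":0,"wx":0,"wy":0,"wz":0.07,"grip":1},{"dx":0.01,"dy":0.0031,"dz":0,"wx":0,"wy":0,"wz":0.07,"grip":1},{"dx":0.0098,"dy":0.0038,"dz":0,"wx":0,"wy":0,"wz":0.07,"grip":1},{"dx":0,"dy":0,"dz":0,"wx":0,"wy":0,"wz":0,"grip":1}]'; python3 -m jog '[{"dx":0.0095,"dy":0.0045,"dz":0,"wx":0,"wy":0,"wz":0.07,"grip":1},{"dx":0.0091,"dy":0.0051,"dz":0,"wx":0,"wy":0,"wz":0.07,"grip":1},{"dx":0.0088,"dy":0.0058,"dz":0,"wx":0,"wy":0,"wz":0.07,"grip":1},{"dx":0,"dy":0,"dz":0,"wx":0,"wy":0,"wz":0,"grip":1},{"dx":0,"dy":0,"dz":0,"wx":0,"wy":0,"wz":0,"grip":1},{"dx":0,"dy":0,"dz":0,"wx":0,"wy":0,"wz":0,"grip":1}]'
```

```text
time_s: 6.45
ee_pos: [604.1, -174.1, 97.5]
ee_rot: [-180.0, -0.1, 113.5]
force: [0.3, 1.5, -7.5]
gripper_width: 29.1
time_s: 7.05
ee_pos: [630.4, -159.3, 97.8]
ee_rot: [-180.0, -0.1, 125.4]
force: [-0.4, 4.3, -7.7]
gripper_width: 28.9
```

The TCP is at the expected hole. I lower by the 19 mm.

```bash
python3 -m jog '[{"dx":0.0005,"dy":0.0003,"dz":-0.006,"wx":0,"wy":0,"wz":0,"grip":1},{"dx":0,"dy":0,"dz":-0.006,"wx":0,"wy":0,"wz":0,"grip":1},{"dx":0,"dy":0,"dz":-0.0065,"wx":0,"wy":0,"wz":0,"grip":1},{"dx":0,"dy":0,"dz":0,"wx":0,"wy":0,"wz":0,"grip":1},{"dx":0,"dy":0,"dz":0,"wx":0,"wy":0,"wz":0,"grip":1}]'
```

```text
time_s: 7.55
ee_pos: [631.0, -159.0, 79.8]
ee_rot: [-180.0, -0.1, 125.4]
force: [-1.2, 4.9, -4.0]
gripper_width: 28.9
```

```bash
python3 -m jog '[{"dx":0,"dy":0,"dz":-0.001,"wx":0,"wy":0,"wz":0,"grip":-1},{"dx":0,"dy":0,"dz":0,"wx":0,"wy":0,"wz":0,"grip":-1},{"dx":0,"dy":0,"dz":0,"wx":0,"wy":0,"wz":0,"grip":-1},{"dx":0,"dy":0,"dz":0,"wx":0,"wy":0,"wz":0,"grip":-1},{"dx":0,"dy":0,"dz":0,"wx":0,"wy":0,"wz":0,"grip":-1},{"dx":0,"dy":0,"dz":0,"wx":0,"wy":0,"wz":0,"grip":-1},{"dx":0,"dy":0,"dz":0.03,"wx":0,"wy":0,"wz":0,"grip":-1},{"dx":0,"dy":0,"dz":0.045,"wx":0,"wy":0,"wz":0,"grip":-1},{"dx":0,"dy":0,"dz":0.045,"wx":0,"wy":0,"wz":0,"grip":-1},{"dx":0,"dy":0,"dz":0,"wx":0,"wy":0,"wz":0,"grip":-1}]'
```

```text
time_s: 8.55
ee_pos: [635.5, -160.5, 206.2]
ee_rot: [179.5, 0.6, 125.5]
force: [0.4, 0.2, 0.0]
gripper_width: 91.0
```

```bash
python3 -m jog '[{"dx":-0.0206,"dy":-0.0141,"dz":0,"wx":0,"wy":0,"wz":-0.105,"grip":-1},{"dx":-0.0206,"dy":-0.0141,"dz":0,"wx":0,"wy":0,"wz":-0.105,"grip":-1},{"dx":-0.0206,"dy":-0.0141,"dz":0,"wx":0,"wy":0,"wz":-0.105,"grip":-1},{"dx":-0.0206,"dy":-0.0141,"dz":0,"wx":0,"wy":0,"wz":-0.105,"grip":-1},{"dx":-0.0206,"dy":-0.0141,"dz":0,"wx":0,"wy":0,"wz":-0.105,"grip":-1},{"dx":-0.0206,"dy":-0.0141,"dz":0,"wx":0,"wy":0,"wz":-0.105,"grip":-1},{"dx":-0.0206,"dy":-0.0141,"dz":0,"wx":0,"wy":0,"wz":-0.105,"grip":-1},{"dx":-0.0206,"dy":-0.0141,"dz":0,"wx":0,"wy":0,"wz":-0.105,"grip":-1},{"dx":-0.0206,"dy":-0.0141,"dz":0,"wx":0,"wy":0,"wz":-0.105,"grip":-1},{"dx":-0.0206,"dy":-0.0141,"dz":0,"wx":0,"wy":0,"wz":-0.105,"grip":-1}]'; python3 -m jog '[{"dx":0,"dy":0,"dz":-0.03,"wx":0,"wy":0,"wz":0,"grip":-1},{"dx":0,"dy":0,"dz":-0.03,"wx":0,"wy":0,"wz":0,"grip":-1},{"dx":0,"dy":0,"dz":0,"wx":0,"wy":0,"wz":0,"grip":-1},{"dx":0,"dy":0,"dz":0,"wx":0,"wy":0,"wz":0,"grip":-1},{"dx":0,"dy":0,"dz":0,"wx":0,"wy":0,"wz":0,"grip":-1}]'
python3 - <<'E'
from h import *
f=env.grab_frame("top")[:,:,::-1]; cv2.imwrite("pics/t2.png",f); cv2.imwrite("pics/t2c.png",cv2.resize(f[180:365,240:470],None,fx=3.2,fy=3.2,interpolation=2))
E
```

```text
time_s: 9.55
ee_pos: [424.7, -300.8, 197.9]
ee_rot: [-180.0, 0.0, 65.1]
force: [-0.3, 0.0, 0.4]
gripper_width: 91.3
time_s: 10.05
ee_pos: [426.9, -301.0, 139.8]
ee_rot: [179.9, 0.0, 65.4]
force: [1.2, -0.8, -1.0]
gripper_width: 91.2
```

View pics/t2c.png

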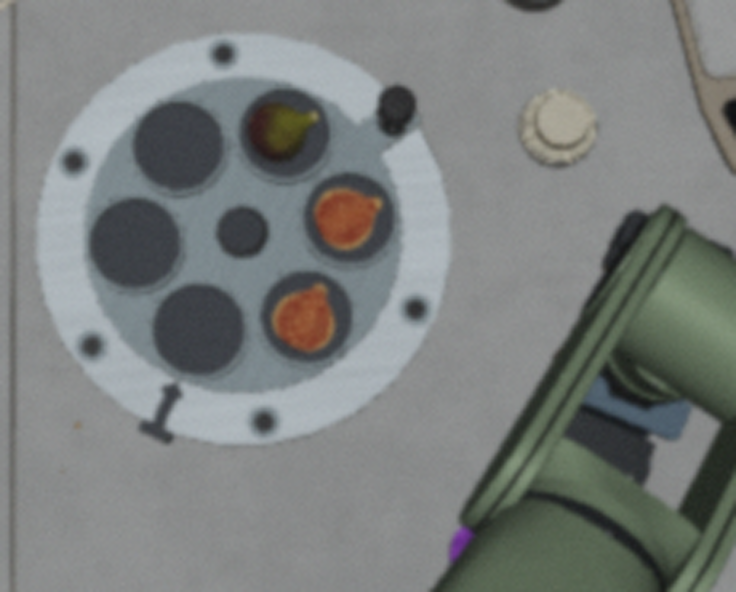

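```bash
python3 - <<'E'
from h import *
im=cv2.imread("pics/t2.png"); g=cv2.cvtColor(im,cv2.COLOR_BGR2GRAY)
k,s=blob(g<60,(352,200,378,228)); print("knob top",k,s, "pred home",proj("top",[629.6,-159.1,97]),"up15",proj("top",[629.6,-159.1,112]))
w,s=blob(g<80,(285,265,318,300)); p=ray("top",w,38); print("well",w,s,p, "expect 466.1 -0.7")
im=env.grab_frame("scene")[:,:,::-1]; cv2.imwrite("pics/s2.png",im); g=cv2.cvtColor(np.ascontiguousarray(im),cv2.COLOR_BGR2GRAY)
for z in(70,107,122):print(z,proj("scene",[629.6,-159.1,z]))
u,v=proj("scene",[629.6,-159.1,88]).astype(int)
cv2.imwrite("pics/s2c.png",cv2.resize(im[v-50:v+50,u-65:u+65],None,fx=5,fy=5)); print(u,v)
E
```

```text
knob top [363.2605042  214.01680672] [ 10  15 119] pred home [363.86826402 212.75711824] up15 [364.17762834 211.50648205]
well [301.65609349 282.44240401] [ 28  28 599] [ 4.66731114e+02 -9.76119374e-02  3.80000000e+01] expect 466.1 -0.7
70 [327.81565379 211.04215597]
107 [327.82176528 202.73689401]
122 [327.82430312 199.28808502]
327 207
```

View pics/s2c.png

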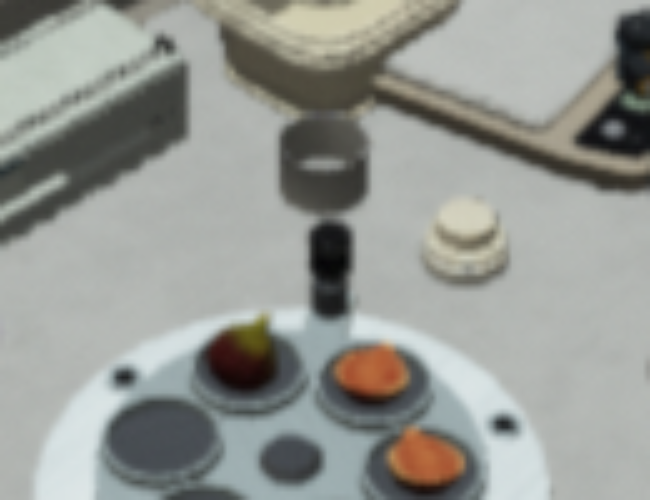

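The crop shows the knob top near row 204 full-frame: home predicts 203, 15 mm up predicts 199. So the pin is home, all the tray fruit is in its wells, and the empty well measures (466.7, -0.1). Now I go down on the fig.

```bash
python3 -m jog '[{"dx":0.0025,"dy":-0.001,"dz":-0.03,"wx":0,"wy":0,"wz":0,"grip":-1},{"dx":0,"dy":0,"dz":-0.03,"wx":0,"wy":0,"wz":0,"grip":-1},{"dx":0,"dy":0,"dz":-0.03,"wx":0,"wy":0,"wz":0,"grip":-1},{"dx":0,"dy":0,"dz":-0.025,"wx":0,"wy":0,"wz":0,"grip":-1},{"dx":0,"dy":0,"dz":-0.01,"wx":0,"wy":0,"wz":0,"grip":-1},{"dx":0,"dy":0,"dz":0,"wx":0,"wy":0,"wz":0,"grip":-1},{"dx":0,"dy":0,"dz":0,"wx":0,"wy":0,"wz":0,"grip":-1}]'; python3 -m jog '[{"dx":0,"dy":0,"dz":0,"wx":0,"wy":0,"wz":0,"grip":0.1},{"dx":0,"dy":0,"dz":0,"wx":0,"wy":0,"wz":0,"grip":0.2},{"dx":0,"dy":0,"dz":0,"wx":0,"wy":0,"wz":0,"grip":0.3},{"dx":0,"dy":0,"dz":0,"wx":0,"wy":0,"wz":0,"grip":0.4},{"dx":0,"dy":0,"dz":0,"wx":0,"wy":0,"wz":0,"grip":1},{"dx":0,"dy":0,"dz":0,"wx":0,"wy":0,"wz":0,"grip":1},{"dx":0,"dy":0,"dz":0,"wx":0,"wy":0,"wz":0,"grip":1},{"dx":0,"dy":0,"dz":0,"wx":0,"wy":0,"wz":0,"grip":1}]' 8
```

```text
time_s: 10.85
ee_pos: [429.3, -302.1, 14.6]
ee_rot: [179.9, 0.0, 65.4]
force: [0.3, -0.1, 0.5]
gripper_width: 90.8
time_s: 11.65
ee_pos: [428.5, -301.5, 13.6]
ee_rot: [180.0, 0.0, 65.4]
force: [-0.5, -0.5, 1.8]
gripper_width: 45.7
```

```bash
python3 -m jog '[{"dx":0,"dy":0,"dz":0,"wx":0,"wy":0,"wz":0,"grip":1},{"dx":0,"dy":0,"dz":0,"wx":0,"wy":0,"wz":0,"grip":1},{"dx":0,"dy":0,"dz":0.01,"wx":0,"wy":0,"wz":0,"grip":1},{"dx":0,"dy":0,"dz":0.02,"wx":0,"wy":0,"wz":0,"grip":1},{"dx":0,"dy":0,"dz":0.03,"wx":0,"wy":0,"wz":0,"grip":1},{"dx":0,"dy":0,"dz":0.03,"wx":0,"wy":0,"wz":0,"grip":1},{"dx":0,"dy":0,"dz":0.03,"wx":0,"wy":0,"wz":0,"grip":1},{"dx":0,"dy":0,"dz":0.02,"wx":0,"wy":0,"wz":0,"grip":1},{"dx":0,"dy":0,"dz":0,"wx":0,"wy":0,"wz":0,"grip":1}]'
```

```text
time_s: 12.55
ee_pos: [429.9, -302.6, 156.8]
ee_rot: [179.6, 0.1, 65.4]
force: [-0.3, -1.2, -1.2]
gripper_width: 45.8
```

```bash
python3 -m jog '[{"dx":0.0015,"dy":0.0126,"dz":0,"wx":0,"wy":0,"wz":0,"grip":1},{"dx":0.0031,"dy":0.0252,"dz":0,"wx":0,"wy":0,"wz":0,"grip":1},{"dx":0.0031,"dy":0.0252,"dz":0,"wx":0,"wy":0,"wz":0,"grip":1},{"dx":0.0031,"dy":0.0252,"dz":0,"wx":0,"wy":0,"wz":0,"grip":1},{"dx":0.0031,"dy":0.0252,"dz":0,"wx":0,"wy":0,"wz":0,"grip":1},{"dx":0.0031,"dy":0.0252,"dz":0,"wx":0,"wy":0,"wz":0,"grip":1},{"dx":0.0031,"dy":0.0252,"dz":0,"wx":0,"wy":0,"wz":0,"grip":1},{"dx":0.0031,"dy":0.0252,"dz":0,"wx":0,"wy":0,"wz":0,"grip":1},{"dx":0.0031,"dy":0.0252,"dz":0,"wx":0,"wy":0,"wz":0,"grip":1},{"dx":0.0031,"dy":0.0252,"dz":0,"wx":0,"wy":0,"wz":0,"grip":1}]'; python3 -m jog '[{"dx":0.0031,"dy":0.0252,"dz":0,"wx":0,"wy":0,"wz":0,"grip":1},{"dx":0.0031,"dy":0.0252,"dz":0,"wx":0,"wy":0,"wz":0,"grip":1},{"dx":0.0015,"dy":0.0126,"dz":-0.01,"wx":0,"wy":0,"wz":0,"grip":1},{"dx":0,"dy":0,"dz":-0.02,"wx":0,"wy":0,"wz":0,"grip":1},{"dx":0,"dy":0,"dz":-0.02,"wx":0,"wy":0,"wz":0,"grip":1},{"dx":0,"dy":0,"dz":0,"wx":0,"wy":0,"wz":0,"grip":1},{"dx":0,"dy":0,"dz":0,"wx":0,"wy":0,"wz":0,"grip":1}]'
python3 - <<'E'
from h import *
f=env.grab_frame("scene")[:,:,::-1]; cv2.imwrite("pics/s3.png",f); u,v=proj("scene",[466,0,80]).astype(int); print(u,v)
cv2.imwrite("pics/s3c.png",cv2.resize(f[v-60:v+60,u-80:u+80],None,fx=5,fy=5))
E
```

```text
time_s: 13.55
ee_pos: [456.1, -60.0, 151.7]
ee_rot: [-179.8, 0.0, 65.4]
force: [-0.6, -0.2, -0.6]
gripper_width: 46.0
time_s: 14.25
ee_pos: [464.5, 0.9, 102.5]
ee_rot: [-179.9, 0.1, 65.4]
force: [-0.3, -0.3, -0.3]
gripper_width: 45.6
328 258
```

View pics/s3c.png

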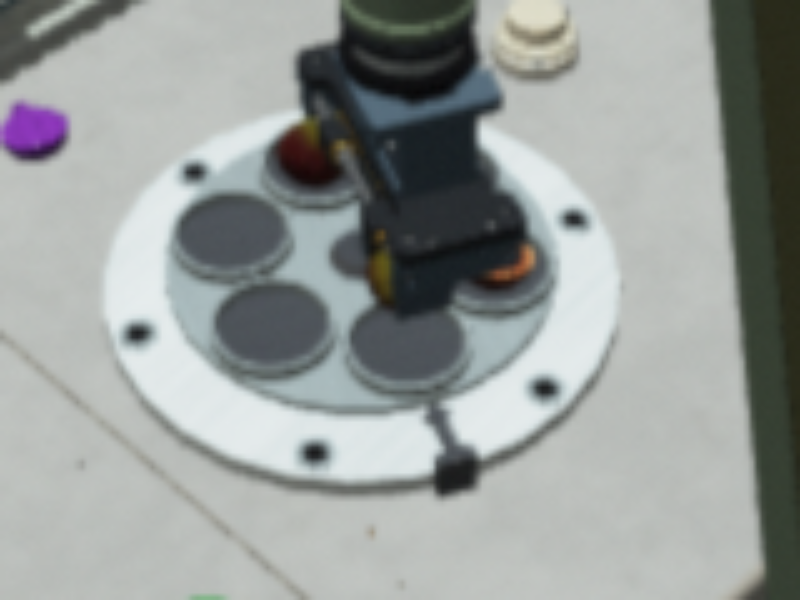

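The fig (yellowish, crop (380,275)) is held just above the empty well at the pointer. Contact is expected at TCP z of about 51.6, so I lower to about 55 and then creep.

```bash
python3 -m jog '[{"dx":0.0015,"dy":-0.0012,"dz":-0.015,"wx":0,"wy":0,"wz":0,"grip":1},{"dx":0,"dy":0,"dz":-0.015,"wx":0,"wy":0,"wz":0,"grip":1},{"dx":0,"dy":0,"dz":-0.01,"wx":0,"wy":0,"wz":0,"grip":1},{"dx":0,"dy":0,"dz":-0.006,"wx":0,"wy":0,"wz":0,"grip":1},{"dx":0,"dy":0,"dz":0,"wx":0,"wy":0,"wz":0,"grip":1},{"dx":0,"dy":0,"dz":0,"wx":0,"wy":0,"wz":0,"grip":1},{"dx":0,"dy":0,"dz":0,"wx":0,"wy":0,"wz":0,"grip":1}]'; python3 -m jog '[{"dx":0,"dy":0,"dz":-0.001,"wx":0,"wy":0,"wz":0,"grip":1},{"dx":0,"dy":0,"dz":-0.001,"wx":0,"wy":0,"wz":0,"grip":1},{"dx":0,"dy":0,"dz":0,"wx":0,"wy":0,"wz":0,"grip":1},{"dx":0,"dy":0,"dz":0,"wx":0,"wy":0,"wz":0,"grip":1}]'
```

```text
time_s: 15.0
ee_pos: [467.5, -0.3, 58.1]
ee_rot: [179.9, -0.0, 65.4]
force: [-0.4, -0.2, -1.7]
gripper_width: 45.7
time_s: 15.4
ee_pos: [467.0, -0.2, 55.5]
ee_rot: [180.0, -0.0, 65.4]
force: [1.0, -0.7, -0.3]
gripper_width: 45.6
```

```bash
python3 -m jog '[{"dx":0,"dy":0,"dz":-0.001,"wx":0,"wy":0,"wz":0,"grip":1},{"dx":0,"dy":0,"dz":-0.001,"wx":0,"wy":0,"wz":0,"grip":1},{"dx":0,"dy":0,"dz":0,"wx":0,"wy":0,"wz":0,"grip":1},{"dx":0,"dy":0,"dz":0,"wx":0,"wy":0,"wz":0,"grip":1}]'; python3 -m jog '[{"dx":0,"dy":0,"dz":-0.001,"wx":0,"wy":0,"wz":0,"grip":1},{"dx":0,"dy":0,"dz":0,"wx":0,"wy":0,"wz":0,"grip":1},{"dx":0,"dy":0,"dz":0,"wx":0,"wy":0,"wz":0,"grip":1}]'
```

```text
time_s: 15.8
ee_pos: [467.0, -0.2, 53.4]
ee_rot: [-180.0, 0.0, 65.4]
force: [0.1, 0.7, -1.7]
gripper_width: 45.7
time_s: 16.1
ee_pos: [466.9, -0.3, 52.4]
ee_rot: [180.0, 0.0, 65.4]
force: [-0.0, -0.5, -0.0]
gripper_width: 45.6
```

```bash
python3 -m jog '[{"dx":0,"dy":0,"dz":-0.0006,"wx":0,"wy":0,"wz":0,"grip":1},{"dx":0,"dy":0,"dz":0,"wx":0,"wy":0,"wz":0,"grip":1},{"dx":0,"dy":0,"dz":0,"wx":0,"wy":0,"wz":0,"grip":-0.1},{"dx":0,"dy":0,"dz":0,"wx":0,"wy":0,"wz":0,"grip":-0.2},{"dx":0,"dy":0,"dz":0,"wx":0,"wy":0,"wz":0,"grip":-0.35},{"dx":0,"dy":0,"dz":0,"wx":0,"wy":0,"wz":0,"grip":-0.5},{"dx":0,"dy":0,"dz":0,"wx":0,"wy":0,"wz":0,"grip":-0.5},{"dx":0,"dy":0,"dz":0,"wx":0,"wy":0,"wz":0,"grip":-0.5}]'; python3 -m jog '[{"dx":0,"dy":0,"dz":0.01,"wx":0,"wy":0,"wz":0,"grip":-0.5},{"dx":0,"dy":0,"dz":0.02,"wx":0,"wy":0,"wz":0,"grip":-0.5},{"dx":0,"dy":0,"dz":0.03,"wx":0,"wy":0,"wz":0,"grip":-0.5},{"dx":0,"dy":0,"dz":0.03,"wx":0,"wy":0,"wz":0,"grip":-0.5},{"dx":0,"dy":0,"dz":0.03,"wx":0,"wy":0,"wz":0,"grip":-0.5},{"dx":0,"dy":0.03,"dz":0.03,"wx":0,"wy":0,"wz":0,"grip":-0.5},{"dx":0,"dy":0.04,"dz":0,"wx":0,"wy":0,"wz":0,"grip":-0.5},{"dx":0,"dy":0.04,"dz":0,"wx":0,"wy":0,"wz":0,"grip":-0.5},{"dx":0,"dy":0.04,"dz":0,"wx":0,"wy":0,"wz":0,"grip":-0.5},{"dx":0,"dy":0.04,"dz":0,"wx":0,"wy":0,"wz":0,"grip":-0.5}]'; python3 -m jog '[{"dx":0,"dy":0.04,"dz":0,"wx":0,"wy":0,"wz":0,"grip":-0.5},{"dx":0,"dy":0.04,"dz":0,"wx":0,"wy":0,"wz":0,"grip":-0.5},{"dx":0,"dy":0,"dz":0,"wx":0,"wy":0,"wz":0,"grip":-0.5},{"dx":0,"dy":0,"dz":0,"wx":0,"wy":0,"wz":0,"grip":-0.5},{"dx":0,"dy":0,"dz":0,"wx":0,"wy":0,"wz":0,"grip":-0.5}]'
python3 - <<'E'
from h import *
f=env.grab_frame("top")[:,:,::-1]; cv2.imwrite("pics/t4.png",f); cv2.imwrite("pics/t4c.png",cv2.resize(f[180:365,240:470],None,fx=3.2,fy=3.2,interpolation=2))
hsv=cv2.cvtColor(np.ascontiguousarray(f),cv2.COLOR_BGR2HSV)
c,s=blob(hsv[...,1]>110,(285,262,318,300)); print(c,s,ray("top",c,62))
E
```

```text
time_s: 16.9
ee_pos: [467.0, -0.3, 51.9]
ee_rot: [180.0, -0.0, 65.4]
force: [-0.3, 0.2, -0.1]
gripper_width: 68.4
time_s: 17.9
ee_pos: [466.7, 191.3, 202.9]
ee_rot: [179.9, -0.0, 65.4]
force: [1.5, -0.3, -0.9]
gripper_width: 68.5
time_s: 18.4
ee_pos: [466.8, 268.8, 202.1]
ee_rot: [180.0, 0.0, 65.3]
force: [0.0, -0.0, 0.2]
gripper_width: 68.3
[301.29166667 281.62037037] [ 18  17 216] [466.7926123   -0.58221987  62.        ]
```

View pics/t4c.png

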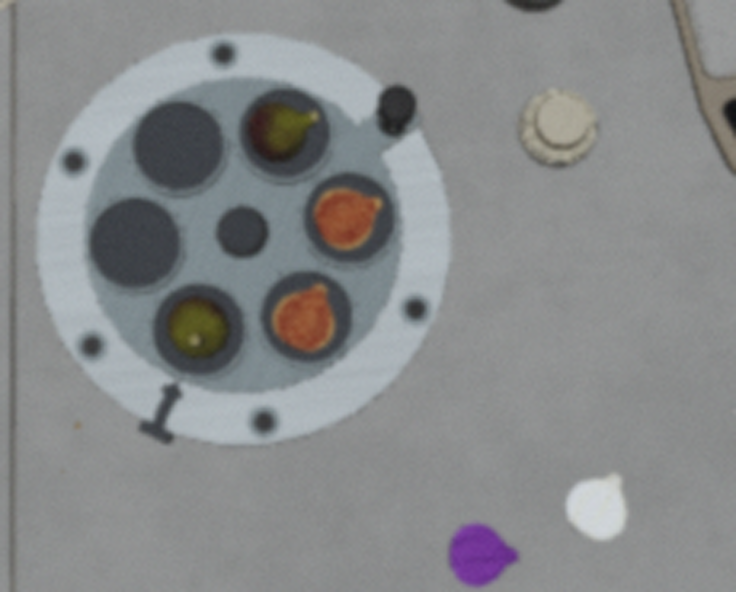

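The fig stands upright in the well at the pointer (crop (198,327)). All the tray fruit, the timer and the look-alikes are where they were, and the robot is clear of everything.

```bash
python3 -c "
from workcell import env
print(env.job_done())"
```

```text
the job is handed in; nothing more can be done
None
```

I turned the tray on by one hole and set the loose fig in the empty well at the pointer. The job was handed in at about 18.5 s, and the hand-in gives no verdict. I lifted the knob about 19 mm (wrist force about 7 N), swung the arm 60° anticlockwise and lowered the pin into the next hole. The fig was held at 8 N and lowered in 1 mm steps before release.

Last checks:
- **Pin:** After release, the knob top in the scene picture was at about row 204. A home pin predicts 203 and one 15 mm too high predicts 199, so it reads as home. I did not measure pin depth any closer than that.
- **Loose fig:** It measured (466.8, -0.6) mm against the well centre at (466.7, -0.1), upright. Wrist force stayed near zero through the setting-down.
- **Other fruit and table items:** Both half figs and the whole fig are in their wells. The timer, white and purple look-alikes in the last crop had not moved. The lid, scraper and thermometer were outside that crop; the arm never came low near them.
- **Robot:** It ended clear of everything.

No check failed or disagreed. The first two move commands were refused because every row needs all its keys, and nothing moved.

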